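Set up the recipe tablet on its telescoping stand

ROBOT

A 6-joint arm with a two-finger parallel gripper is mounted at the origin on the work surface. World frame = base frame: x ahead of the robot, y to its left, z up, the work surface at z = 0. Lengths are in m, angles in rad, forces in N, time in s.
With the tool pointing down it reaches from about 0.3 to 0.875 m from the base axis. Payload 6.4 kg.
Tool frame: the origin (TCP) lies midway between the tips of the shut fingers; the grasp point (between the pads) lies 19 mm behind it (ctrl.pinch_z is the distance from the TCP to the grasp point, in m); z points along the fingers, y is the line along which they close (so a half turn about z gives the same grasp; the last joint's range is limited). The gripper opens to 85 mm and grips with 20 to 120 N. Pads are 22 mm wide; open, the fingers measure 114 mm over their backs; the gripper's body (76 mm by 85 mm) begins 54 mm behind the grasp point. The pads swing forward as they close: fully open they stand 13 mm farther back than shut.
Start: joints at [1.119, 0.181, 1.607, -0, 1.354, -0.206], TCP at [0.14, 0.558, 0.231] pointing down, gripper open.
Joint ranges: [-2.99, 2.99], [-0.89, 2.07], [0.3, 2.58], [-1.14, 4.28], [0, 2.63], [-3.12, 3.12]. Speed limits (rad/s): [2.57, 2.57, 3.01, 3.14, 3.14, 3.14].

INTERFACE

Orientations are given as a unit quaternion [w, x, y, z].
In Python, from bench import ctrl gives the robot as it stands.
- The arm moves only by the tool apply_moves, never from a script. Its argument "moves" is a list of rows, each an object with "jaw": the opening, from 0 (shut) to 1 (fully open); "offset": the shift along the tool's x, y, z in mm, a list of three; "rot": the turn, a rotation vector about the tool's x, y, z in degrees, a list of three. In form: [{"jaw": jaw, "offset": [dx, dy, dz], "rot": [ax, ay, az]}, ...]. A call has exactly 5 rows; each row shifts and turns the commanded pose from where the row before left it, along the tool's axes as they then stand; what a row does not reach is not made up. A row lasts 1/8 s, in which the tool goes at most 62.5 mm and 10.7 degrees, less where a joint would pass 70% of its speed; a pose out of reach is approached as far as the arm can. A call is refused whole if a number of a shift passes 62.5 or a number of a turn 10.7, either way. A call with a gripper value outside its range is refused whole. The fingers move at their own pace and stop on an object; the grip force is fixed at half the most. Time passes only in rows, so rows that do not move let the fingers close, or fill a call up. It gives the time, the measured TCP pose, the force, the opening and the grip force at its end, in the units of the state.
- ctrl.get_obs(): the state, without advancing time (a new reading comes with each control period).
- ctrl.camera(name): name is "scene" or "top"; returns (picture, depth): 480x640x3 uint8, red, green, blue; 480x640 float32, m along the optical axis (not along the pixel's ray), 0 where there is no reading.
- ctrl.camera_params(name): a dict with "K" (3x3 intrinsics, pixels), "cam_to_world" (4x4, takes a point from camera to world coordinates). Camera axes: x right, y down, z forward; pixel columns grow to the right and rows downward; lengths in m; the calibration is good to about 2 mm. A picture is of the moment at which its call begins. camera_params takes no time and is no camera call.
- ctrl.hand_in(): hands the job in; it is judged then, once.
Trained networks look in the newest picture that a camera, given by its name, has taken for a name from the list of things; names that differ only in an ending like _2 or _b are one class to them, and where a whole thing is asked for, a point or a joint stands for the part that bears it (a point fixed in the world has none). Each returns a list of dicts, best first, with "score" (0 to 1); they miss things now and then, are a little off and sometimes report something else, mostly with a low value. They report only what shows in the picture. A call takes as long as a camera call. They do not tell look-alikes from the thing itself.
- ctrl.outline_of(camera, target): "region" (480x640 bool, what is visible of it) and "position" ([column, row] in pixels, amid what is visible of it).
The state is a dict: "time_s": time; "q": joint angles; "dq": joint speeds; "joint_efforts": joint torques, N m; "eef_pos": TCP position; "eef_rot": TCP orientation; "wrist_force": force on the tool from outside, world axes, zero at the start; "torque": the same for the moment, N m; "opening": opening from 0.0 (shut) to 1.0 (fully open); "grasp_force": force on a finger pad.
Only numpy, scipy, OpenCV 4.12 (cv2) and the standard library are available. Lean on these libraries where they do the work, as an engineer would, in place of code of your own. Each camera call takes 0.05 s, during which the arm holds its last target. There are 200 camera calls.

TASK

Get the kitchen tablet ready for cooking: pull the stand's telescoping mast out by its orange head until the red lock button clicks out. Then move the tablet from the white charging dock to the stand, set it down in the middle of the ledge, leaning against the backrest with its screen still facing outwards, and swing the black keeper arm fully shut over its top edge. Leave the mug, the soap bottle and the jar where they are.

Things in the scene. Friction and masses are not known exactly. Their poses are not given: they have to be found in the camera images.
- seat: Tilted aluminium seat of the tablet stand (fixed, place varies). Origin: middle of the corner of ledge and backrest, 60 mm above the counter. x points out of the face (away from robot and up), y along the ledge, z up the slope, leaning 25 deg from vertical with its top towards the robot. Seated, the tablet has its centre at about x 6, y 0, z 60 mm, with axes parallel to these.
- stand: Black base plate of the stand, 12 mm thick, upright frame with the seat's yaw. The seat on it: backrest face at seat x = 0, 170 mm wide, up to z = 65 mm (the tablet's upper half stands free); ledge top at z = 0, with a lip 10 mm high at x = 20 to 26 mm: a slot 20 mm wide.
- sleeve_mouth (a point): Mouth of the mast's square sleeve (26 mm outside), parallel to the seat's z, at seat x 6, y 125, z 46 mm. Axes as the seat's. The lock button's hole is in its front (+x) face, 6 to 20 mm below the mouth. With the mast locked out, the top of its head is about 228 mm above the counter: carry the tablet clear of it.
- pull_head (a point): Centre of the orange pull head on top of the mast: a block 22 (x) x 34 (y) x 36 mm (z, along the mast), axes as the seat's; pull along +z. Right below it sits the keeper's black hub (radius 16 mm): keep fingertips no deeper than 20 mm below this point. At mast joint 0 it is at seat x 6, y 125, z 81 mm.
- mast (a joint): Extension of the steel mast from its sleeve in m: 0 pushed in, end stop 0.083. It slides stiffly (5 N friction plus 2 N weight) and stays where it is left. At 0.074 the lock button springs out, and the mast can then not slide back below about 0.073.
- lock_button (a joint): Travel in m of the red spring button (9 mm wide) on the front (+x) face of the mast: about 0 while hidden in the sleeve, about 0.010 when it has clicked out through the sleeve's hole (then about 6 mm proud). It springs out by itself.
- keeper_knob (a point): Middle of the yellow round knob on the keeper arm: 14 mm diameter, 32 mm long, its axis parallel to the mast's axis and 85 mm from it; it stands on the arm, its foot 16 mm below this point. It rises with the mast and is 6 mm lower along the mast than the pull head's centre. z axis along the mast.
- keeper (a joint): Angle of the black keeper arm about the mast's axis in rad, counter-clockwise from above. 0 shut: it points along the seat's -y; 1.57: along the seat's +x. Stops 0 and 2.2; friction 0.04 Nm holds it. Arm 95 mm long, 10 mm thick, with a lip hanging 10 mm down in front of the tablet. With the mast locked its underside is 2 to 12 mm above the seated tablet.
- tablet_center (a point): Centre of the tablet: 12 mm thick (x), 180 mm wide (y), 120 mm high (z), 0.2 to 0.4 kg, black case with orange bands at both ends. x points out of the screen, z up to its top edge. At first it leans loosely in the dock, 25 deg from vertical, top towards the robot; take it by the middle of its top edge.
- tablet_screen (a point): Middle of the screen, 6 mm in front (+x) of the tablet's centre.
- cradle: Tilted white cradle of the charging dock (fixed, place varies), 120 mm wide. Origin: middle of its inner corner, 50 mm above the counter; axes as for the seat. Backrest up to z = 43 mm, lip 8 mm high at x = 20 to 26 mm.
- tablet: The same tablet, with the origin at the middle of its bottom edge, half-way through its thickness; axes as for its centre.
- mug: White mug, 80 mm diameter, 90 mm high; origin under its centre. Leave alone.
- soap: Blue soap bottle, 64 mm diameter, 170 mm high; origin under its centre. Leave alone.
- jar: Amber jar with red cap, 72 mm diameter, 110 mm high; origin under its centre. Leave alone.
There are look-alikes about, which are no part of the job. Leave any turquoise or yellow look-alike of the tablet alone.

How it is judged:
By the outcome, as a careful person would: the job done as asked, in the order asked, and still so for the second after the job is handed in, with the robot touching nothing.
It also fails if it takes over 54 s, if anything falls off the work surface, if the arm or the gripper's body presses on something with over 40 N, if the wrist force passes 120 N, or if a joint passes its speed limit or range.

## Working session

There is one attempt and no reset: what is moved stays moved. The work goes in short steps, Python scripts to look and compute and a tool call to move; the robot and the scene stay as the last step left them, time stands still between calls to the robot, and variables do not carry over. Pictures are saved under pics/ and viewed, at most 14 in all, crops included, and the job is handed in when it is done.

Besides the shell and the picture viewer there is one more tool, called after "Request:" as name(argument=value, ...) on one line, values as JSON. apply_moves: Moves the arm, as the interface text tells. Its arguments: {"type":"object","properties":{"moves":{"type":"array"}},"required":["moves"]}

```bash
ls; mkdir -p pics; python3 - <<'E'
from bench import ctrl
import cv2,numpy as np
for c in ("scene","top"):
    p,d=ctrl.camera(c); cv2.imwrite(f"pics/{c}0.png",p[:,:,::-1]); np.save(f"pics/{c}0.npy",d)
    P=ctrl.camera_params(c); print(c,P["K"].tolist(),np.round(P["cam_to_world"],4).tolist())
    for t in ("tablet","stand","seat","cradle","pull_head","keeper_knob","lock_button","mug","soap","jar"):
        for r in ctrl.outline_of(c,t)[:4]:
            print(c,t,round(r["score"],2),np.round(r["position"]),int(r["region"].sum()))
o=ctrl.get_obs();print(o["time_s"],o["eef_pos"],o["eef_rot"],o["wrist_force"])
E
```

```text
pics
scene [[619.2286505074682, 0.0, 326.05310913505775], [0.0, 619.2286505074682, 248.58451403120662], [0.0, 0.0, 1.0]] [[0.8232, 0.384, -0.4181, 1.1869], [0.5675, -0.5402, 0.6214, -1.057], [0.0127, -0.7488, -0.6626, 1.0831], [0.0, 0.0, 0.0, 1.0]]
scene tablet 0.91 [274. 233.] 1929
scene tablet 0.81 [125. 357.] 3952
scene tablet 0.64 [311. 263.] 2883
scene tablet 0.59 [190. 272.] 2545
scene stand 0.64 [399. 204.] 5254
scene seat 0.93 [412. 186.] 2371
scene pull_head 0.68 [308. 263.] 2953
scene pull_head 0.67 [420. 148.] 516
scene keeper_knob 0.53 [436. 149.] 259
scene lock_button 0.18 [313. 260.] 2864
scene mug 0.82 [470. 215.] 1309
scene soap 0.57 [436. 261.] 1394
scene jar 0.81 [374. 323.] 1547
top [[479.7616916577895, 0.0, 320.17065682402114], [0.0, 479.7616916577895, 231.5736813972545], [0.0, 0.0, 1.0]] [[0.0167, -0.9807, 0.195, 0.2848], [-0.9998, -0.015, 0.0105, -0.1302], [-0.0074, -0.1951, -0.9807, 1.3836], [0.0, 0.0, 0.0, 1.0]]
top tablet 0.88 [486. 309.] 2755
top tablet 0.81 [388. 331.] 2745
top tablet 0.67 [350. 221.] 1025
top tablet 0.57 [301. 301.] 2787
top stand 0.79 [210. 222.] 6122
top stand 0.66 [365. 161.] 750
top seat 0.78 [204. 213.] 1792
top cradle 0.73 [351. 213.] 209
top cradle 0.51 [202. 212.] 1832
top cradle 0.33 [154. 208.] 398
top cradle 0.23 [348. 224.] 941
top pull_head 0.65 [158. 208.] 358
top keeper_knob 0.6 [151. 198.] 265
top mug 0.58 [192. 158.] 945
top soap 0.86 [275. 149.] 640
top jar 0.76 [365. 161.] 672
1.1 [0.13989036 0.55774079 0.23127846] [-1.05968570e-05  1.22587565e-01  9.92457701e-01  3.35137393e-07] [0.51122571 0.41618913 0.07072965]
```

View images.

View pics/scene0.png

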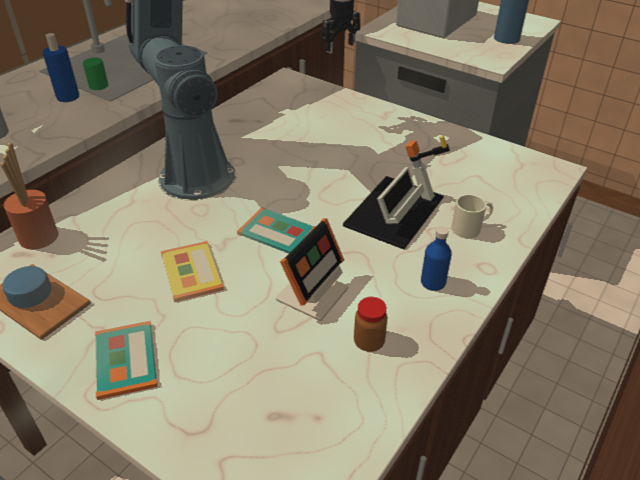

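View pics/top0.png

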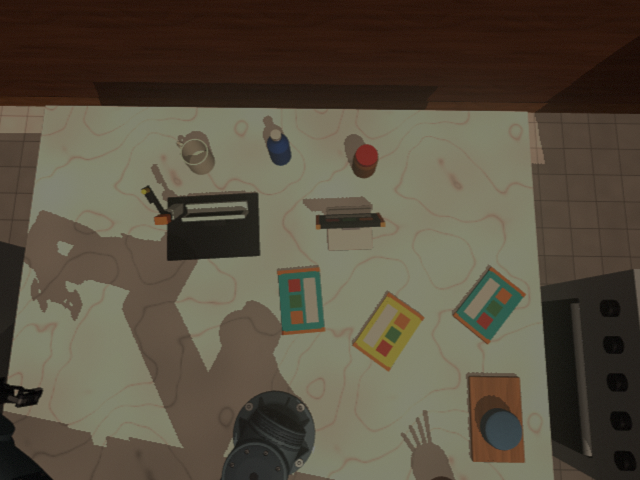

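```bash
cat > h.py <<'E'
import numpy as np,cv2
from bench import ctrl
def cloud(c,d):
    P=ctrl.camera_params(c);K=P["K"];T=P["cam_to_world"]
    v,u=np.mgrid[:480,:640]
    X=np.stack([(u-K[0,2])/K[0,0]*d,(v-K[1,2])/K[1,1]*d,d],-1)
    W=X@T[:3,:3].T+T[:3,3]; W[d<=0]=np.nan
    return W
def proj(c,p):
    P=ctrl.camera_params(c);q=np.linalg.inv(P["cam_to_world"])@np.r_[p,1];q=P["K"]@q[:3];return q[:2]/q[2]
def load(c,n):
    p=cv2.imread(f"pics/{c}{n}.png")[:,:,::-1];return p,cloud(c,np.load(f"pics/{c}{n}.npy"))
def shot(c,n):
    p,d=ctrl.camera(c);cv2.imwrite(f"pics/{c}{n}.png",p[:,:,::-1]);np.save(f"pics/{c}{n}.npy",d);return p,cloud(c,d)
def box(W,u0,u1,v0,v1):
    m=np.zeros(W.shape[:2],bool);m[v0:v1,u0:u1]=1;return m&np.isfinite(W[...,0])
def orange(p):
    h=cv2.cvtColor(np.ascontiguousarray(p),cv2.COLOR_RGB2HSV);return (h[...,0]>3)&(h[...,0]<18)&(h[...,1]>170)&(h[...,2]>90)
def yellow(p):
    h=cv2.cvtColor(np.ascontiguousarray(p),cv2.COLOR_RGB2HSV);return (h[...,0]>19)&(h[...,0]<35)&(h[...,1]>150)&(h[...,2]>70)
E
python3 - <<'E'
from h import *
np.set_printoptions(precision=4,suppress=True)
p,W=load("scene",0);pt,Wt=load("top",0)
# tablet, scene cam
m=box(W,270,350,210,310)&(W[...,2]>.085)
X=W[m];c=np.median(X,0)
for _ in range(5):
    n=np.linalg.svd(X-X.mean(0),full_matrices=False)[2][2]; r=(X-X.mean(0))@n; X=X[abs(r)<max(.004,1.5*np.std(r))]
if n[0]<0:n=-n
print("tablet normal",n,"tilt",np.degrees(np.arcsin(n[2])),"yaw",np.degrees(np.arctan2(n[1],n[0])),len(X))
y=np.cross([0,0,1],n);y/=np.linalg.norm(y);z=np.cross(n,y)
for a,nm in((y,"y"),(z,"z"),(n,"n")): print(nm,np.percentile(X@a,[.5,2,50,98,99.5]))
print("top pts",Wt[box(Wt,310,392,208,232)&(Wt[...,2]>.1)].mean(0), np.nanmax(Wt[205:235,310:392,2]))
# heads
for c,pp,WW,b in(("scene",p,W,(395,455,130,165)),("top",pt,Wt,(135,190,180,230))):
    for f in(orange,yellow):
        m=box(WW,*b)&f(pp);print(c,f.__name__,m.sum(),np.median(WW[m],0),np.percentile(WW[m],[5,95],axis=0).tolist())
# base plate from top
m=box(Wt,160,266,185,266)&(abs(Wt[...,2]-.012)<.006)&(pt.sum(2)<130)
(cx,cy),(w,h),a=cv2.minAreaRect(Wt[m][:,:2].astype(np.float32)*1000);print("plate",cx,cy,w,h,a)
# seat backrest, scene
m=box(W,375,425,165,228)&(W[...,2]>.04)&(pp is not None)&(p.sum(2)>200)
X=W[m];print("seat pts",len(X),np.percentile(X,[2,50,98],axis=0).tolist())
for c,b in(("mug",(450,495,190,240)),("soap",(420,452,228,292)),("jar",(353,390,295,352))):
    m=box(W,*b)&(W[...,2]>.03);print(c,np.median(W[m],0))
a=cv2.resize(p[200:320,255:395],None,fx=2.8,fy=2.8);b=cv2.resize(p[125:245,340:480],None,fx=2.8,fy=2.8)
cv2.imwrite("pics/crop0.png",np.hstack([a,b])[:,:,::-1])
E
```

```text
tablet normal [0.8958 0.0442 0.4422] tilt 26.244094284737177 yaw 2.8277853848383754 1946
y [-0.313  -0.3105 -0.2282 -0.1345 -0.131 ]
z [-0.1802 -0.178  -0.1343 -0.0913 -0.09  ]
n [0.5538 0.5542 0.5577 0.561  0.5614]
top pts [ 0.5578 -0.1957  0.1452] 0.16908564158272954
scene orange 146 [0.5618 0.287  0.1617] [[0.5474505776246942, 0.2797310060484509, 0.14470175573925195], [0.572631214163721, 0.3065575226740307, 0.1733521615051529]]
scene yellow 47 [0.628  0.3373 0.181 ] [[0.6202780926913241, 0.331512758720778, 0.16706349545147603], [0.6378638260286473, 0.3421505421650953, 0.19669775353811852]]
top orange 90 [0.5502 0.2962 0.1716] [[0.5428118801047848, 0.283290912111438, 0.16625813741291368], [0.5578906292643785, 0.31130772135237333, 0.17552828472530427]]
top yellow 22 [0.6206 0.3374 0.1956] [[0.615720814287645, 0.33376079243938006, 0.19229387808881782], [0.625662265654847, 0.34325248211417336, 0.19927263092192646]]
plate 570.0926513671875 200.62493896484375 189.5587921142578 267.69158935546875 3.723007917404175
seat pts 1038 [[0.5678524822140376, 0.0893591806123143, 0.05680573678141946], [0.6023480827697936, 0.1859797784662761, 0.07588926062191392], [0.6329235820644173, 0.298779828142446, 0.12048841560536029]]
mug [0.7742 0.2344 0.066 ]
soap [ 0.8007 -0.0106  0.1018]
jar [ 0.7699 -0.2615  0.0891]
```

View pics/crop0.png

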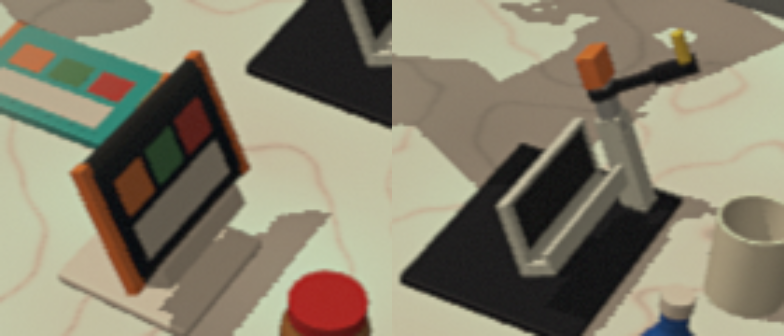

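```bash
cat >> h.py <<'E'
from scipy.optimize import least_squares
def frame(yaw,tilt=np.radians(25)):
    xh=np.array([np.cos(yaw),np.sin(yaw),0]);y=np.array([-np.sin(yaw),np.cos(yaw),0]);u=np.array([0,0,1.])
    return np.stack([np.cos(tilt)*xh+np.sin(tilt)*u,y,-np.sin(tilt)*xh+np.cos(tilt)*u],1)
def sdf(L,h):
    q=abs(L)-h;return np.linalg.norm(np.maximum(q,0),axis=1)+np.minimum(q.max(1),0)
E
python3 - <<'E'
from h import *
np.set_printoptions(precision=4,suppress=True)
p,W=load("scene",0);pt,Wt=load("top",0)
# tablet
ho=np.array([.006,.09,.06])
A=W[box(W,270,350,210,310)&(W[...,2]>.1)];B=Wt[box(Wt,308,394,205,235)&(Wt[...,2]>.11)]
for nm,X in(("scene",A),("top",B),("both",np.vstack([A,B]))):
    f=lambda v:sdf((X-v[:3])@frame(v[3],v[4]),ho)
    r=least_squares(f,[.535,-.2,.11,.05,np.radians(25)],loss="soft_l1",f_scale=.002)
    print("tablet",nm,r.x[:3],np.degrees(r.x[3:]),len(X),np.median(abs(f(r.x))))
# seat
H1=W[box(W,395,455,130,165)&orange(p)];H2=Wt[box(Wt,135,190,180,230)&orange(pt)]
S1=W[box(W,375,425,165,228)&(W[...,2]>.03)&(p.sum(2)>200)]
hh=np.array([.011,.017,.018])
for nm,H in(("scene",H1),("top",H2),("both",np.vstack([H1,H2]))):
    def f(v):
        R=frame(v[2]);o=np.r_[v[:2],.06]
        a=sdf((H-o)@R-[.006,.125,.081+v[3]],hh)
        L=(S1-o)@R; k=(L[:,2]>.02)&(L[:,2]<.063)
        # backrest slab 170 wide
        b=np.where(k,np.clip(L[:,0],-.01,.01),0)
        return np.r_[a*2,b,(abs(L[:,1])-.085).clip(0,.01)]
    best=min((least_squares(f,[.58,.175,y0,.02],loss="soft_l1",f_scale=.002) for y0 in(0,.065,.13)),key=lambda r:r.cost)
    v=best.x;R=frame(v[2]);print("seat",nm,v[:2],np.degrees(v[2]),"ext",v[3],"cost",best.cost,"head",np.r_[v[:2],.06]+R@[.006,.125,.081+v[3]])
    L=(S1-np.r_[v[:2],.06])@R;k=(L[:,2]>.02)&(L[:,2]<.063)&(abs(L[:,0])<.01);print(" y ext",np.percentile(L[k,1],[1,50,99]),k.sum(),"ztop",np.percentile(L[abs(L[:,0])<.008,2],99))
Y=np.vstack([W[box(W,395,455,130,165)&yellow(p)],Wt[box(Wt,135,190,180,230)&yellow(pt)]]);L=(Y-np.r_[v[:2],.06])@R;print("knob seat",np.median(L,0))
E
```

```text
tablet scene [ 0.5608 -0.1943  0.1568] [ 2.5636 26.9146] 1858 0.0015121507675809444
tablet top [ 0.5548 -0.1953  0.1627] [ 3.0058 31.2725] 667 0.002047192077207603
tablet both [ 0.5602 -0.1944  0.1563] [ 2.6741 28.2691] 2525 0.001584023037215985
seat scene [0.6021 0.1759] 2.6649159421546753 ext 0.020754202262088788 cost 0.0059511894137980305 head [0.5588 0.299  0.1548]
 y ext [-0.0879  0.0472  0.1226] 194 ztop 0.06781966078071348
seat top [0.603  0.1746] 1.980419523059897 ext 0.022980899965342215 cost 0.00567000163148844 head [0.5602 0.2982 0.1568]
 y ext [-0.0866  0.0768  0.1332] 202 ztop 0.06828472148024237
seat both [0.6021 0.176 ] 2.6616169607019384 ext 0.02151206498415912 cost 0.006410794341424013 head [0.5585 0.2991 0.1554]
 y ext [-0.088   0.0471  0.1225] 194 ztop 0.06781208709182315
knob seat [0.0811 0.1599 0.1035]
```

```bash
cat >> h.py <<'E'
from scipy.spatial.transform import Rotation as Ro
SO=np.array([.6021,.176,.06]);SY=np.radians(2.66);SR=frame(SY)
TOP=np.array([.5447,-.1954,.163]);TR=frame(np.radians(2.8),np.radians(25.5))
EXT=.0215
def toolR(F,ang):
    """tool z = -F z; tool y at angle ang (deg) from F x, ccw from above, in F's xy plane"""
    a=np.radians(ang);y=np.cos(a)*F[:,0]+np.sin(a)*F[:,1];z=-F[:,2];return np.stack([np.cross(y,z),y,z],1)
def cur():
    o=ctrl.get_obs();q=o["eef_rot"];return np.array(o["eef_pos"]),Ro.from_quat([q[1],q[2],q[3],q[0]]).as_matrix(),o
def rows(p,R,way,n):
    """from p,R to each way (pos,R) in n[i] rows, rounded"""
    for (P,Q),k in zip(way,n):
        p0,R0=p.copy(),R.copy();rv=Ro.from_matrix(R0.T@Q).as_rotvec()
        for i in range(1,k+1):
            pg=p0+(P-p0)*i/k;Rg=R0@Ro.from_rotvec(rv*i/k).as_matrix()
            off=np.round(R.T@(pg-p)*1000,0)
            r=np.round(np.degrees(Ro.from_matrix(R.T@Rg).as_rotvec()),1)
            print(off.tolist(),r.tolist())
            p=p+R@off/1000;R=R@Ro.from_rotvec(np.radians(r)).as_matrix()
        print("--",np.round(p,3))
    return p,R
E
python3 - <<'E'
from h import *
p,R,o=cur();H=SO+SR@[.006,.125,.081+EXT];Q=toolR(SR,90)
rows(p,R,[(H+SR[:,2]*.08,Q),(H-SR[:,2]*.012,Q)],[10,3])
E
```

```text
[-44.0, -16.0, 0.0] [-0.4, -2.5, -1.6]
[-43.0, -17.0, 2.0] [-0.3, -2.5, -1.7]
[-42.0, -18.0, 4.0] [-0.4, -2.4, -1.6]
[-42.0, -20.0, 6.0] [-0.4, -2.5, -1.7]
[-41.0, -21.0, 7.0] [-0.3, -2.5, -1.6]
[-40.0, -22.0, 9.0] [-0.4, -2.5, -1.7]
[-39.0, -23.0, 10.0] [-0.4, -2.5, -1.6]
[-37.0, -24.0, 12.0] [-0.3, -2.5, -1.7]
[-37.0, -26.0, 14.0] [-0.4, -2.4, -1.6]
[-35.0, -27.0, 14.0] [-0.4, -2.5, -1.7]
-- [0.525 0.297 0.228]
[0.0, 0.0, 31.0] [0.0, -0.0, 0.0]
[0.0, 0.0, 30.0] [0.0, -0.0, 0.0]
[0.0, 0.0, 31.0] [0.0, -0.0, 0.0]
-- [0.564 0.299 0.145]
```

Request:
apply_moves(moves=[{"jaw": 0.75,"offset": [-44,-16,0],"rot": [-0.4,-2.5,-1.6]},{"jaw": 0.75,"offset": [-43,-17,2],"rot": [-0.3,-2.5,-1.7]},{"jaw": 0.75,"offset": [-42,-18,4],"rot": [-0.4,-2.4,-1.6]},{"jaw": 0.75,"offset": [-42,-20,6],"rot": [-0.4,-2.5,-1.7]},{"jaw": 0.75,"offset": [-41,-21,7],"rot": [-0.3,-2.5,-1.6]}])

```text
time_s: 1.72
eef_pos: [0.3335, 0.4265, 0.2298]
eef_rot: [0.11, 0.05, 0.993, 0.002]
wrist_force: [0.2, 0.2, 0.1]
opening: 0.75
grasp_force: 0.0
```

Request:
apply_moves(moves=[{"jaw": 0.75,"offset": [-40,-22,9],"rot": [-0.4,-2.5,-1.7]},{"jaw": 0.75,"offset": [-39,-23,10],"rot": [-0.4,-2.5,-1.6]},{"jaw": 0.75,"offset": [-37,-24,12],"rot": [-0.3,-2.5,-1.7]},{"jaw": 0.75,"offset": [-37,-26,14],"rot": [-0.4,-2.4,-1.6]},{"jaw": 0.75,"offset": [-35,-27,14],"rot": [-0.4,-2.5,-1.7]}])

```text
time_s: 2.35
eef_pos: [0.526, 0.2963, 0.2284]
eef_rot: [0.217, -0.023, 0.976, 0.005]
wrist_force: [-0.6, 0.6, 0.2]
opening: 0.751
grasp_force: 0.0
```

```bash
python3 - <<'E'
from h import *
p,R,o=cur();H=SO+SR@[.006,.125,.081+EXT];Q=toolR(SR,90)
print(o["time_s"],p,o["q"],o["wrist_force"],o["opening"])
rows(p,R,[(H-SR[:,2]*.012,Q)],[3])
pic,W=shot("scene",1);cv2.imwrite("pics/c1.png",cv2.resize(pic[60:240,340:520],None,fx=3,fy=3)[:,:,::-1])
E
```

```text
2.35 [0.52600604 0.29634031 0.22843353] [ 0.3933608   0.01419906  1.85781855 -0.18968047  0.86359792 -1.13162513] [-0.63149769  0.62065324  0.24980636] 0.751394385478733
[0.0, 0.0, 31.0] [0.0, 0.0, 0.0]
[1.0, 1.0, 30.0] [0.0, 0.1, 0.1]
[0.0, 0.0, 31.0] [0.0, -0.0, -0.0]
-- [0.564 0.299 0.145]
```

View pics/c1.png

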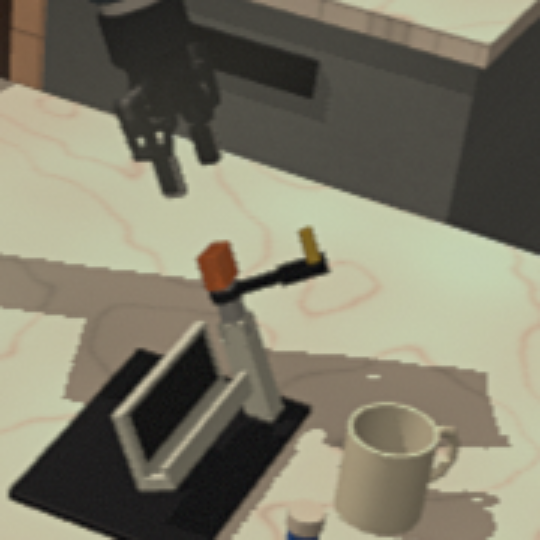

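The crop shows the open gripper at crop px (170,150), tilted with the mast. The orange head is below it at (217,267), and the keeper arm points away at (290,272), so the way down is clear.

Request:
apply_moves(moves=[{"jaw": 0.75,"offset": [0,0,31],"rot": [0,0,0]},{"jaw": 0.75,"offset": [1,1,30],"rot": [0,0,0]},{"jaw": 0.75,"offset": [0,0,31],"rot": [0,0,0]},{"jaw": 0.1,"offset": [0,0,0],"rot": [0,0,0]},{"jaw": 0.1,"offset": [0,0,0],"rot": [0,0,0]}])

```text
time_s: 3.02
eef_pos: [0.5621, 0.2988, 0.1443]
eef_rot: [0.215, -0.023, 0.976, 0.004]
wrist_force: [3.5, -4.3, -9.3]
opening: 0.386
grasp_force: 60.5
```

Request:
apply_moves(moves=[{"jaw": 0.1,"offset": [0,0,0],"rot": [0,0,0]},{"jaw": 0.1,"offset": [0,0,0],"rot": [0,0,0]},{"jaw": 0.1,"offset": [0,0,0],"rot": [0,0,0]},{"jaw": 0.1,"offset": [0,0,0],"rot": [0,0,0]},{"jaw": 0.1,"offset": [0,0,0],"rot": [0,0,0]}])

```text
time_s: 3.65
eef_pos: [0.562, 0.2988, 0.1443]
eef_rot: [0.216, -0.023, 0.976, 0.004]
wrist_force: [4.5, -6.9, -9.1]
opening: 0.391
grasp_force: 60.6
```

Request:
apply_moves(moves=[{"jaw": 0.1,"offset": [0,0,-14],"rot": [0,0,0]},{"jaw": 0.1,"offset": [0,0,-14],"rot": [0,0,0]},{"jaw": 0.1,"offset": [0,0,-14],"rot": [0,0,0]},{"jaw": 0.1,"offset": [0,0,-12],"rot": [0,0,0]},{"jaw": 0.1,"offset": [0,0,-4],"rot": [0,0,0]}])

```text
time_s: 4.28
eef_pos: [0.5374, 0.2971, 0.1974]
eef_rot: [0.216, -0.023, 0.976, 0.004]
wrist_force: [4.5, -8.5, -6.1]
opening: 0.388
grasp_force: 61.5
```

```bash
python3 - <<'E'
from h import *
p,R,o=cur();print(o["time_s"],o["wrist_force"],o["opening"],"head",(SR.T@(p-SO))*1000)
pic,W=shot("scene",2);cv2.imwrite("pics/c2.png",cv2.resize(pic[90:220,360:490],None,fx=4,fy=4)[:,:,::-1])
for r in ctrl.outline_of("scene","lock_button")[:3]: print(r["score"],r["position"],r["region"].sum())
E
```

```text
4.275 [ 4.4968981  -8.50404761 -6.07929189] 0.3877895945167716 head [  4.54264323 124.00179768 149.47822561]
```

View pics/c2.png

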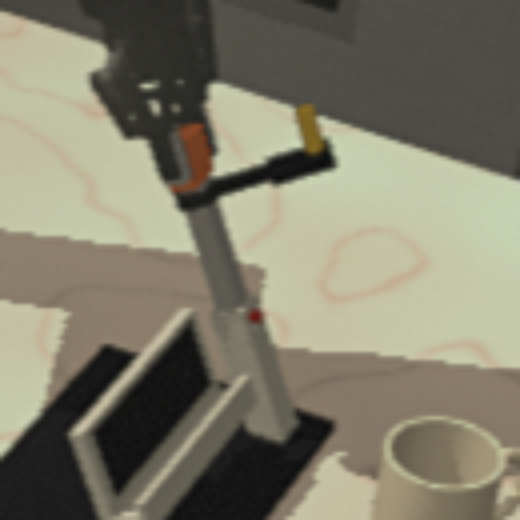

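The crop shows the gripper holding the head at (190,155) and the mast well out. The red button shows on the front of the sleeve at (255,316), so it has clicked out. Releasing now.

Request:
apply_moves(moves=[{"jaw": 0.75,"offset": [0,0,0],"rot": [0,0,0]},{"jaw": 0.75,"offset": [0,0,0],"rot": [0,0,0]},{"jaw": 0.75,"offset": [0,0,-20],"rot": [0,0,0]},{"jaw": 0.75,"offset": [0,0,-30],"rot": [0,0,0]},{"jaw": 0.75,"offset": [0,0,-30],"rot": [0,0,0]}])

```text
time_s: 5.0
eef_pos: [0.5041, 0.2977, 0.2711]
eef_rot: [0.217, -0.023, 0.976, 0.006]
wrist_force: [0.8, 0.6, 0.4]
opening: 0.752
grasp_force: 0.0
```

```bash
python3 - <<'E'
from h import *
np.set_printoptions(precision=4,suppress=True)
p,R,o=cur();Q=toolR(TR,0);print(o["time_s"],o["wrist_force"],p)
pic,W=shot("scene",3)
for r in ctrl.outline_of("scene","lock_button")[:3]: print(r["score"],r["position"],r["region"].sum())
H=W[box(W,395,455,80,165)&orange(pic)&(W[...,2]>.1)];hh=np.array([.011,.017,.018])
f=lambda v:sdf((H-SO)@SR-v,hh)
r=least_squares(f,[.006,.125,.155],loss="soft_l1",f_scale=.002);print("head seat",r.x*1000,len(H))
Y=W[box(W,410,470,80,165)&yellow(pic)];print("knob seat",np.median((Y-SO)@SR,0)*1000,len(Y))
rows(p,R,[(TOP+TR[:,2]*.07,Q),(TOP-TR[:,2]*.032,Q)],[10,3])
E
```

```text
5.0 [0.7794 0.5894 0.4124] [0.5041 0.2977 0.2711]
0.47 [436.2, 259.4] 1387
0.25 [407.9, 184.9] 2578
head seat [  5.1268 125.3216 159.7939] 124
knob seat [ 83.2346 158.2102 155.306 ] 40
[3.0, -49.0, 3.0] [-0.0, -0.0, 9.0]
[-5.0, -50.0, 4.0] [-0.1, -0.1, 9.0]
[-12.0, -48.0, 3.0] [-0.0, -0.0, 9.0]
[-20.0, -45.0, 4.0] [-0.0, -0.1, 9.0]
[-26.0, -42.0, 3.0] [-0.1, 0.0, 9.0]
[-33.0, -37.0, 4.0] [0.0, -0.0, 8.9]
[-38.0, -32.0, 3.0] [-0.0, -0.1, 9.0]
[-43.0, -25.0, 3.0] [-0.1, 0.0, 9.0]
[-46.0, -18.0, 4.0] [-0.0, -0.0, 9.0]
[-48.0, -11.0, 3.0] [-0.0, -0.1, 9.0]
-- [ 0.515 -0.196  0.226]
[-0.0, 0.0, 34.0] [-0.0, 0.0, 0.0]
[-0.0, 0.0, 34.0] [-0.0, 0.0, 0.0]
[-0.0, 0.0, 34.0] [-0.0, 0.0, 0.0]
-- [ 0.558 -0.194  0.134]
```

Request:
apply_moves(moves=[{"jaw": 0.75,"offset": [3,-49,3],"rot": [0,0,9]},{"jaw": 0.75,"offset": [-5,-50,4],"rot": [-0.1,-0.1,9]},{"jaw": 0.75,"offset": [-12,-48,3],"rot": [0,0,9]},{"jaw": 0.75,"offset": [-20,-45,4],"rot": [0,-0.1,9]},{"jaw": 0.75,"offset": [-26,-42,3],"rot": [-0.1,0,9]}])

```text
time_s: 5.72
eef_pos: [0.5092, 0.0489, 0.2469]
eef_rot: [0.2, 0.354, 0.909, 0.09]
wrist_force: [0.5, 0.7, -0.4]
opening: 0.749
grasp_force: 0.0
```

Request:
apply_moves(moves=[{"jaw": 0.7,"offset": [-33,-37,4],"rot": [0,0,8.9]},{"jaw": 0.7,"offset": [-38,-32,3],"rot": [0,-0.1,9]},{"jaw": 0.7,"offset": [-43,-25,3],"rot": [-0.1,0,9]},{"jaw": 0.7,"offset": [-46,-18,4],"rot": [0,0,9]},{"jaw": 0.7,"offset": [-48,-11,3],"rot": [0,-0.1,9]}])

```text
time_s: 6.35
eef_pos: [0.5145, -0.1987, 0.2246]
eef_rot: [0.152, 0.675, 0.704, 0.159]
wrist_force: [1.0, 0.6, 0.6]
opening: 0.696
grasp_force: 0.0
```

```bash
python3 - <<'E'
from h import *
p,R,o=cur();Q=toolR(TR,0);print(o["time_s"],p,o["q"])
pic,W=shot("scene",4);cv2.imwrite("pics/c4.png",cv2.resize(pic[130:330,220:400],None,fx=3,fy=3)[:,:,::-1])
rows(p,R,[(TOP-TR[:,2]*.032,Q)],[4])
E
```

```text
6.35 [ 0.51451097 -0.19874543  0.22457879] [-0.77463003 -0.1186454   1.99414204  0.38520183  0.98785933 -0.9858585 ]
[1.0, 0.0, 25.0] [-0.0, 0.0, -0.1]
[0.0, 0.0, 25.0] [-0.0, 0.0, -0.1]
[1.0, 1.0, 25.0] [-0.1, 0.1, -0.1]
[-0.0, -0.0, 26.0] [0.0, -0.0, -0.0]
-- [ 0.559 -0.195  0.134]
```

View pics/c4.png

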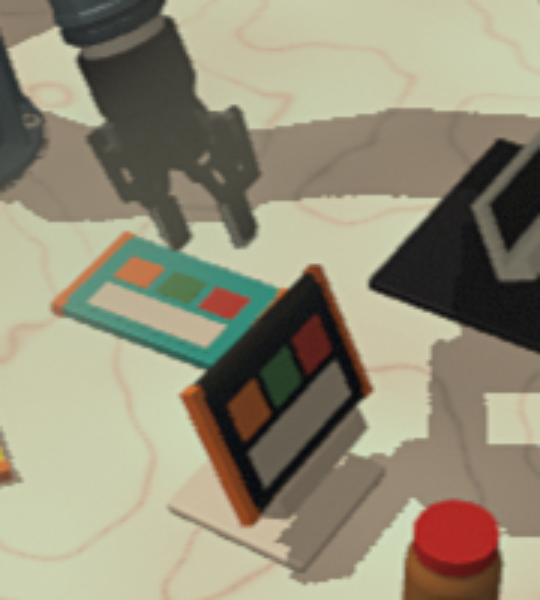

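The fingertips are at crop px (175,242) and (243,240). They straddle the line of approach to the middle of the black tablet's top edge at (255,330), so I go down.

Request:
apply_moves(moves=[{"jaw": 0.7,"offset": [1,0,25],"rot": [0,0,0]},{"jaw": 0.7,"offset": [1,0,25],"rot": [0,0,-0.2]},{"jaw": 0.7,"offset": [0,1,25],"rot": [0,0,-0.1]},{"jaw": 0.7,"offset": [0,0,26],"rot": [0,0,0]},{"jaw": 0.05,"offset": [0,0,0],"rot": [0,0,0]}])

```text
time_s: 7.02
eef_pos: [0.5578, -0.1915, 0.1317]
eef_rot: [0.15, 0.671, 0.708, 0.158]
wrist_force: [0.1, 0.2, -0.5]
opening: 0.503
grasp_force: 0.0
```

Request:
apply_moves(moves=[{"jaw": 0.05,"offset": [0,0,0],"rot": [0,0,0]},{"jaw": 0.05,"offset": [0,0,0],"rot": [0,0,0]},{"jaw": 0.05,"offset": [0,0,0],"rot": [0,0,0]},{"jaw": 0.05,"offset": [0,0,0],"rot": [0,0,0]},{"jaw": 0.05,"offset": [0,0,0],"rot": [0,0,0]}])

```text
time_s: 7.65
eef_pos: [0.5589, -0.1932, 0.1354]
eef_rot: [0.153, 0.671, 0.708, 0.158]
wrist_force: [-5.9, 0.6, 7.1]
opening: 0.128
grasp_force: 60.1
```

Request:
apply_moves(moves=[{"jaw": 0.05,"offset": [0,0,-10],"rot": [0,0,0]},{"jaw": 0.05,"offset": [0,0,-25],"rot": [0,0,0]},{"jaw": 0.05,"offset": [0,0,-35],"rot": [0,0,0]},{"jaw": 0.05,"offset": [0,0,-35],"rot": [0,0,0]},{"jaw": 0.05,"offset": [0,0,-20],"rot": [0,0,0]}])

```text
time_s: 8.28
eef_pos: [0.5046, -0.1955, 0.2492]
eef_rot: [0.153, 0.671, 0.708, 0.158]
wrist_force: [0.1, -0.5, -3.7]
opening: 0.131
grasp_force: 59.3
```

```bash
cat >> h.py <<'E'
HO=np.array([.006,.09,.06])
def tabfit(A,c0,R0,zfree=True):
    """fit full box (points cover all its front face) ; returns centre,R"""
    f=lambda v:sdf((A-v[:3])@(R0@Ro.from_rotvec(v[3:]).as_matrix()),HO)
    # keep only points near the box, penalise extents by percentile matching
    def g(v):
        R=R0@Ro.from_rotvec(v[3:]).as_matrix();L=(A-v[:3])@R
        q=np.percentile(L[:,1:],[.5,99.5],axis=0)
        return np.r_[f(v)/np.sqrt(len(A))*3,(q[0]+q[1])*.5]
    r=least_squares(g,np.r_[c0,0,0,0],loss="soft_l1",f_scale=.002);v=r.x
    return v[:3],R0@Ro.from_rotvec(v[3:]).as_matrix(),f(v)
E
python3 - <<'E'
from h import *
np.set_printoptions(precision=4,suppress=True)
p,R,o=cur();print(o["time_s"],p,o["opening"],o["grasp_force"],o["wrist_force"])
# expected: tablet in tool frame: x=tool y, z=-tool z, centre 28 mm ahead of tcp
R0=np.stack([R[:,1],-R[:,0],-R[:,2]],1);R0[:,1]=np.cross(R0[:,2],R0[:,0]);c0=p+R[:,2]*.028
pic,W=shot("scene",5)
L=(W-c0)@R0;m=np.isfinite(W[...,0])&(abs(L[...,0])<.015)&(abs(L[...,1])<.11)&(L[...,2]<.058)&(L[...,2]>-.08)
lab=cv2.connectedComponentsWithStats(m.astype(np.uint8));i=1+lab[2][1:,4].argmax();mm=lab[1]==i
LL=L[mm];print(mm.sum(),np.percentile(LL,[.5,2,50,98,99.5],axis=0)*1000)
# front plane
n=np.linalg.lstsq(np.c_[LL[:,1:],np.ones(len(LL))],LL[:,0],rcond=None)[0];print("x=ay+bz+c",n)
vis=pic.copy();vis[mm]=vis[mm]//2+[0,120,0]
# roll via bottom edge: lowest z per y bin
for s in (-.06,-.03,0,.03,.06):
    k=abs(LL[:,1]-s)<.012;print(s,np.percentile(LL[k,2],[1,99])*1000)
E
```

```text
8.275 [ 0.5046 -0.1955  0.2492] 0.13059463630127952 59.330790638923645 [ 0.0647 -0.4614 -3.7183]
3077 [[ -5.5104 -92.3991 -61.7528]
 [ -2.7241 -91.0961 -59.2409]
 [  7.2079 -14.8102  -0.3981]
 [ 11.7419  86.7737  56.7605]
 [ 13.3641  91.1402  57.719 ]]
x=ay+bz+c [ 0.0121 -0.0012  0.007 ]
-0.06 [-59.9154  57.0739]
-0.03 [-59.5062  57.1944]
0 [-59.5651  56.9987]
0.03 [-59.6903  57.5477]
0.06 [-60.96    57.4421]
```

```bash
python3 - <<'E'
from h import *
np.set_printoptions(precision=4,suppress=True)
for n in (0,3):
    p,W=load("scene",n);L=(W-SO)@SR*1000;b=np.isfinite(W[...,0])&(p.sum(2)>200)&(W[...,2]>.03)&(W[...,2]<.2)
    u=box(W,370,440,150,230)&b
    br=L[u&(abs(L[...,0])<9)&(L[...,2]>15)&(L[...,2]<63)&(L[...,1]<84)];print("backrest x",np.percentile(br[:,0],[10,50,90]),len(br),"y",np.percentile(br[:,1],[1,5]))
    lp=L[u&(L[...,0]>15)&(L[...,0]<32)&(abs(L[...,2]-8)<8)&(L[...,1]<83)];print("lip",np.percentile(lp,[3,50,97],axis=0).tolist(),len(lp))
    for s in(-70,-40,0,40):
        k=abs(lp[:,1]-s)<12;q=br[abs(br[:,1]-s)<12];print(s,np.percentile(lp[k],[3,50,97],axis=0)[:,[0,2]].tolist() if k.any() else None,np.median(q[:,0]) if len(q) else None,len(q))
p,R,o=cur();Q=toolR(SR,0)
rows(p,R,[(SO+SR@[.008,0,.188],Q)],[10])
E
```

```text
backrest x [-3.7615  0.501   4.3   ] 139 y [-88.1941 -87.1339]
lip [[20.53257312890583, -83.08266087557101, 0.2680342589245352], [26.887057070514736, -2.012596142772372, 7.430462471888465], [30.560184538350814, 78.94772799344054, 12.709167466669127]] 180
-70 [[19.71273894413992, 0.34636467650491903], [28.12157974917833, 6.993718825802203], [30.987940691959363, 11.590723862391426]] 1.3913083285667585 46
-40 [[20.151330971855625, 1.3449975436301915], [27.853162272360432, 7.847784346398842], [30.429563278053294, 11.649571302227313]] -0.5121866142422493 8
0 [[22.110204286068804, 0.11688757183992293], [26.85809538127976, 7.46313630868843], [29.32811907236185, 11.488350116017983]] 0.3470692528443858 3
40 [[20.67094243352705, 1.799991776023839], [25.98638584823558, 8.064817029550769], [30.033532635361155, 12.966461387417162]] 0.290692675563413 3
backrest x [-4.4472  0.5947  4.4017] 136 y [-88.6911 -86.9385]
lip [[19.85218419597289, -83.48260180895363, 0.989285451892258], [27.20811354530596, -5.846113135984936, 8.02267405728049], [31.286265049377185, 76.77973777065782, 12.690418744788685]] 1
[... 257 characters left out ...]
2716, 11.268321874810074]] -0.3575084897544042 4
0 [[22.02102055488845, 2.2716110539168297], [26.267909936510513, 8.686137664507037], [29.26144286468066, 13.685444996344485]] 1.7437035690944573 3
40 [[23.416597755788217, 1.3453673763273635], [27.16334646836834, 7.5384614829004075], [30.23322028848767, 13.099776503653619]] -1.8870606496146405 3
[37.0, 3.0, 3.0] [0.1, 0.0, 0.0]
[36.0, 4.0, 4.0] [0.0, 0.0, 0.1]
[37.0, 3.0, 3.0] [0.1, 0.1, 0.0]
[37.0, 3.0, 3.0] [0.0, -0.0, 0.1]
[37.0, 4.0, 3.0] [0.1, 0.0, 0.0]
[36.0, 3.0, 4.0] [0.0, 0.0, 0.1]
[37.0, 3.0, 3.0] [0.1, 0.0, 0.0]
[37.0, 3.0, 3.0] [0.1, 0.1, 0.1]
[36.0, 3.0, 4.0] [0.0, -0.0, 0.0]
[37.0, 3.0, 3.0] [0.1, 0.0, 0.1]
-- [0.53  0.173 0.234]
```

Request:
apply_moves(moves=[{"jaw": 0.05,"offset": [37,3,3],"rot": [0.1,0,0]},{"jaw": 0.05,"offset": [36,4,4],"rot": [0,0,0.1]},{"jaw": 0.05,"offset": [37,3,3],"rot": [0.1,0.1,0]},{"jaw": 0.05,"offset": [37,3,3],"rot": [0,0,0.1]},{"jaw": 0.05,"offset": [37,4,3],"rot": [0.1,0,0]}])

```text
time_s: 8.95
eef_pos: [0.5171, -0.009, 0.2388]
eef_rot: [0.149, 0.673, 0.707, 0.157]
wrist_force: [0.1, 0.9, -2.7]
opening: 0.129
grasp_force: 59.3
```

Request:
apply_moves(moves=[{"jaw": 0.05,"offset": [36,3,4],"rot": [0,0,0.1]},{"jaw": 0.05,"offset": [37,3,3],"rot": [0.1,0,0]},{"jaw": 0.05,"offset": [37,3,3],"rot": [0.1,0.1,0.1]},{"jaw": 0.05,"offset": [36,3,4],"rot": [0,0,0]},{"jaw": 0.05,"offset": [37,3,3],"rot": [0.1,0,0.1]}])

```text
time_s: 9.57
eef_pos: [0.5288, 0.1748, 0.2299]
eef_rot: [0.146, 0.675, 0.706, 0.156]
wrist_force: [-0.0, 0.5, -3.6]
opening: 0.134
grasp_force: 59.2
```

```bash
python3 - <<'E'
from h import *
np.set_printoptions(precision=4,suppress=True)
p,R,o=cur();Q=toolR(SR,0);print(o["time_s"],o["q"],"tcp seat",SR.T@(p-SO)*1000,"rot err",np.degrees(Ro.from_matrix(R.T@Q).as_rotvec()))
rows(p,R,[(SO+SR@[.008,-.001,.128],Q),(SO+SR@[.008,-.001,.096],Q)],[3,3])
pic,W=shot("scene",6);cv2.imwrite("pics/c6.png",cv2.resize(pic[90:250,340:500],None,fx=3.5,fy=3.5)[:,:,::-1])
E
```

```text
9.575 [ 0.1226 -0.1274  1.9871 -0.0375  0.8516  0.0955] tcp seat [  5.406    2.1646 184.9092] rot err [-0.2753 -0.2062 -0.091 ]
[-1.0, 1.0, 19.0] [-0.1, -0.1, -0.0]
[-1.0, 1.0, 19.0] [-0.1, -0.0, -0.1]
[-1.0, 1.0, 19.0] [-0.1, -0.1, 0.0]
-- [0.556 0.173 0.179]
[-0.0, -0.0, 11.0] [0.0, -0.0, 0.0]
[-0.0, -0.0, 10.0] [0.0, -0.0, 0.0]
[-0.0, -0.0, 11.0] [0.0, -0.0, 0.0]
-- [0.569 0.174 0.15 ]
```

View pics/c6.png

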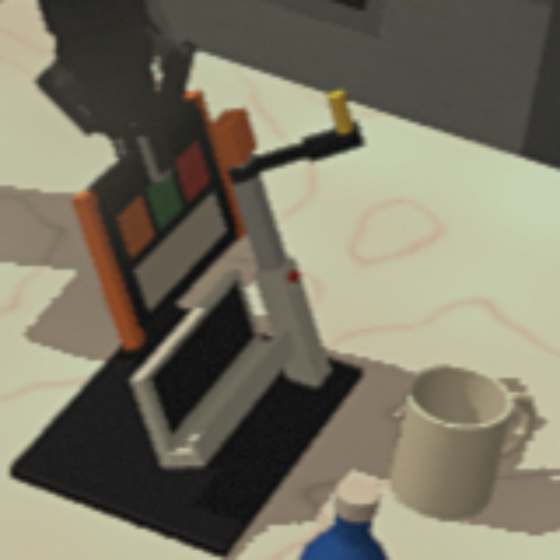

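The crop shows the tablet, screen outwards, hanging behind and above the seat with its bottom edge from (130,345) to (240,235). It is clear of the head at (235,130). I'll correct the position before lowering it below the backrest top.

Request:
apply_moves(moves=[{"jaw": 0.05,"offset": [2,2,10],"rot": [-0.1,-0.1,0]},{"jaw": 0.05,"offset": [1,1,13],"rot": [-0.1,-0.1,0]},{"jaw": 0.05,"offset": [0,0,0],"rot": [0,0,0]},{"jaw": 0.05,"offset": [0,0,0],"rot": [0,0,0]},{"jaw": 0.05,"offset": [0,0,0],"rot": [0,0,0]}])

```text
time_s: 10.25
eef_pos: [0.5421, 0.1766, 0.2116]
eef_rot: [0.15, 0.675, 0.705, 0.157]
wrist_force: [-0.7, 0.4, -3.0]
opening: 0.131
grasp_force: 59.2
```

```bash
python3 - <<'E'
from h import *
np.set_printoptions(precision=4,suppress=True)
p,R,o=cur();Q=toolR(SR,0);print(o["time_s"],"tcp seat",SR.T@(p-SO)*1000,"rot err",np.degrees(Ro.from_matrix(R.T@Q).as_rotvec()))
R0=np.stack([R[:,1],-R[:,0],-R[:,2]],1);c0=p+R[:,2]*.028
pic,W=shot("scene",7);L=(W-c0)@R0
m=np.isfinite(W[...,0])&(abs(L[...,0])<.015)&(abs(L[...,1])<.097)&(L[...,2]<.058)&(L[...,2]>-.066)&box(W,340,412,90,200)
X=(W[m]-SO)@SR*1000;LL=L[m]
print(m.sum(),"in tool",np.percentile(LL,[1,50,99],axis=0)*1000);print("in seat",np.percentile(X,[1,50,99],axis=0))
for c in ("scene",):
    for y in(-.085,.085): print("seat corner px",proj(c,SO+SR@[0,y,.065]))
E
```

```text
10.25 tcp seat [  9.7594   3.3501 162.6914] rot err [ 0.0405  0.0258 -0.1255]
1883 in tool [[ -4.4843 -87.8445 -61.2423]
 [  7.6661  18.5327  -0.2096]
 [ 13.5253  93.5739  57.0698]]
in seat [[  5.1185 -90.2735  73.4781]
 [ 17.4323 -15.21   134.4733]
 [ 23.2521  91.1675 191.7863]]
seat corner px [379.1922 198.044 ]
seat corner px [408.281  167.0274]
```

Request:
apply_moves(moves=[{"jaw": 0.05,"offset": [0,-3,0],"rot": [0,0,-0.1]},{"jaw": 0.05,"offset": [0,0,14],"rot": [0,0,0]},{"jaw": 0.05,"offset": [0,0,18],"rot": [0,0,0]},{"jaw": 0.05,"offset": [0,0,18],"rot": [0,0,0]},{"jaw": 0.05,"offset": [0,0,12],"rot": [0,0,0]}])

```text
time_s: 10.92
eef_pos: [0.5663, 0.1781, 0.1532]
eef_rot: [0.15, 0.674, 0.706, 0.157]
wrist_force: [1.2, -0.3, -1.6]
opening: 0.129
grasp_force: 59.4
```

Request:
apply_moves(moves=[{"jaw": 0.05,"offset": [0,0,3],"rot": [0,0,0]},{"jaw": 0.05,"offset": [0,0,0],"rot": [0,0,0]},{"jaw": 0.05,"offset": [0,0,2],"rot": [0,0,0]},{"jaw": 0.05,"offset": [0,0,0],"rot": [0,0,0]},{"jaw": 0.05,"offset": [0,0,0],"rot": [0,0,0]}])

```text
time_s: 11.55
eef_pos: [0.5677, 0.1783, 0.1497]
eef_rot: [0.15, 0.674, 0.706, 0.157]
wrist_force: [3.6, 1.2, -0.7]
opening: 0.129
grasp_force: 59.4
```

```bash
python3 - <<'E'
from h import *
np.set_printoptions(precision=2,suppress=True)
p,R,o=cur();print(o["time_s"],o["wrist_force"],"tcp seat",SR.T@(p-SO)*1000)
pic,W=shot("scene",8);cv2.imwrite("pics/c8.png",cv2.resize(pic[90:250,340:500],None,fx=3.5,fy=3.5)[:,:,::-1])
X=(W-SO)@SR*1000;m=np.isfinite(W[...,0])&(X[...,0]>-8)&(X[...,0]<24)&(abs(X[...,1])<97)&(X[...,2]>14)&(X[...,2]<118)&box(W,340,420,90,235)
print(m.sum(),np.percentile(X[m],[1,50,99],axis=0))
E
```

```text
11.55 [ 3.6   1.21 -0.7 ] tcp seat [ 6.88  3.91 95.79]
1576 [[ -3.78 -89.4   15.48]
 [ 15.01 -15.02  65.02]
 [ 21.23  92.29 117.03]]
```

View pics/c8.png

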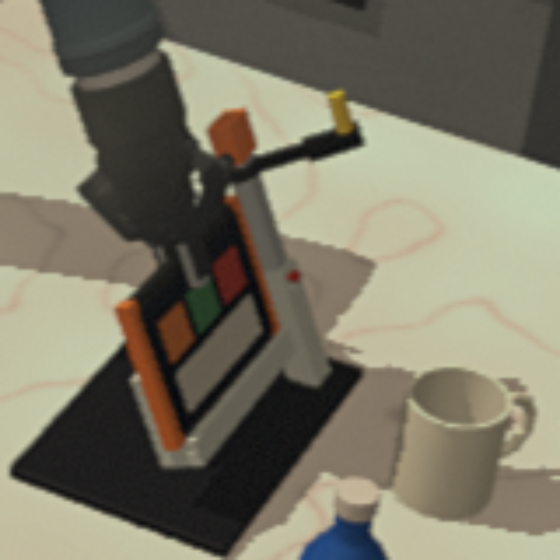

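The tablet is behind the lip at about (190,440) to (275,335), screen outwards and still about 7 mm above the ledge. I lower it to contact.

Request:
apply_moves(moves=[{"jaw": 0.05,"offset": [-1,0,3],"rot": [0,0,0]},{"jaw": 0.05,"offset": [0,0,2],"rot": [0,0,0]},{"jaw": 0.05,"offset": [0,0,1],"rot": [0,0,0]},{"jaw": 0.05,"offset": [0,0,0],"rot": [0,0,0]},{"jaw": 0.05,"offset": [0,0,0],"rot": [0,0,0]}])

```text
time_s: 12.22
eef_pos: [0.5702, 0.1767, 0.1456]
eef_rot: [0.15, 0.674, 0.706, 0.156]
wrist_force: [-11.3, -6.6, 18.9]
opening: 0.13
grasp_force: 63.0
```

Request:
apply_moves(moves=[{"jaw": 0.05,"offset": [0,-1,-1],"rot": [0,0,0]},{"jaw": 0.05,"offset": [0,-1,0],"rot": [0,0,0]},{"jaw": 0.5,"offset": [0,0,0],"rot": [0,0,0]},{"jaw": 0.5,"offset": [0,0,0],"rot": [0,0,0]},{"jaw": 0.5,"offset": [0,0,0],"rot": [0,0,0]}])

```text
time_s: 12.85
eef_pos: [0.5669, 0.1773, 0.1428]
eef_rot: [0.149, 0.674, 0.706, 0.156]
wrist_force: [0.1, -0.6, -0.3]
opening: 0.5
grasp_force: 0.0
```

Request:
apply_moves(moves=[{"jaw": 0.5,"offset": [0,0,-10],"rot": [0,0,0]},{"jaw": 0.5,"offset": [0,0,-20],"rot": [0,0,0]},{"jaw": 0.5,"offset": [0,0,-40],"rot": [0,0,0]},{"jaw": 0.5,"offset": [0,0,-40],"rot": [0,0,0]},{"jaw": 0.5,"offset": [0,0,-40],"rot": [0,0,0]}])

```text
time_s: 13.48
eef_pos: [0.5034, 0.1744, 0.2814]
eef_rot: [0.15, 0.674, 0.706, 0.157]
wrist_force: [0.7, 0.1, 0.2]
opening: 0.501
grasp_force: 0.0
```

```bash
python3 - <<'E'
from h import *
np.set_printoptions(precision=2,suppress=True)
p,R,o=cur();print(o["time_s"],o["wrist_force"],"tcp seat",SR.T@(p-SO)*1000,o["opening"])
pic,W=shot("scene",9);cv2.imwrite("pics/c9.png",cv2.resize(pic[90:250,340:500],None,fx=3.5,fy=3.5)[:,:,::-1])
X=(W-SO)@SR*1000;m=np.isfinite(W[...,0])&(X[...,0]>-8)&(X[...,0]<24)&(abs(X[...,1])<97)&(X[...,2]>14)&(X[...,2]<135)&box(W,340,420,90,235)
print(m.sum(),np.percentile(X[m],[1,50,99],axis=0))
q=X[m&(abs(X[...,1])<75)];q=q[(q[:,2]<110)];print("x=ay+bz+c",np.linalg.lstsq(np.c_[q[:,1:],np.ones(len(q))],q[:,0],rcond=None)[0])
for s in(-75,-40,0,40,75):
    k=X[m&(abs(X[...,1]-s)<10)];print(s,"top z",np.percentile(k[:,2],[97,99.5]))
H=W[box(W,390,455,80,165)&orange(pic)&(X[...,1]>103)&(W[...,2]>.15)];f=lambda v:sdf((H-SO)@SR-v,np.array([.011,.017,.018]))
r=least_squares(f,[.006,.125,.155],loss="soft_l1",f_scale=.002);print("head seat",r.x*1000,len(H))
Y=W[box(W,410,470,80,165)&yellow(pic)];print("knob seat",np.percentile((Y-SO)@SR,[5,50,95],axis=0)*1000,len(Y))
E
```

```text
13.475 [0.73 0.12 0.18] tcp seat [  4.16   2.94 242.33] 0.5006989603603778
1734 [[ -2.82 -90.75  15.49]
 [ 13.55 -12.81  70.76]
 [ 19.47  91.84 122.24]]
x=ay+bz+c [-0.02 -0.02 15.7 ]
-75 top z [119.41 121.88]
-40 top z [120.12 121.28]
0 top z [120.45 123.41]
40 top z [120.79 122.22]
75 top z [122.84 124.14]
head seat [  4.69 125.6  160.06] 127
knob seat [[ 77.73 152.82 142.16]
 [ 83.07 158.73 156.03]
 [ 87.82 163.92 170.46]] 45
```

View pics/c9.png

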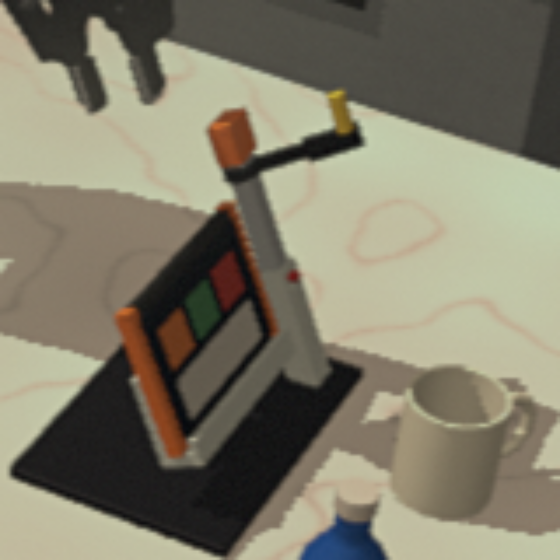

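The crop shows the tablet seated behind the lip, leaning on the backrest with its screen outwards and its top edge level from (125,310) to (230,210). The gripper is clear at (115,80), the button is at (293,277), and the yellow knob on the open keeper is at (340,112).

```bash
cat >> h.py <<'E'
def kn(th,z,r=.085):
    a=np.radians(th);return SO+SR@[.0055+r*np.sin(a),.1253-r*np.cos(a),z],toolR(SR,th)
E
python3 - <<'E'
from h import *
p,R,o=cur()
rows(p,R,[kn(117,.222),kn(117,.182)],[12,3])
E
```

```text
[13.0, 6.0, 2.0] [0.0, 0.0, -9.7]
[12.0, 8.0, 2.0] [0.1, 0.1, -9.8]
[11.0, 11.0, 3.0] [-0.0, 0.0, -9.7]
[9.0, 12.0, 2.0] [0.0, 0.0, -9.8]
[6.0, 13.0, 2.0] [0.0, 0.1, -9.7]
[4.0, 14.0, 2.0] [0.1, 0.0, -9.8]
[2.0, 15.0, 2.0] [-0.0, 0.0, -9.7]
[-0.0, 14.0, 2.0] [0.0, 0.1, -9.8]
[-4.0, 14.0, 2.0] [0.0, 0.0, -9.7]
[-5.0, 14.0, 3.0] [0.1, 0.1, -9.8]
[-8.0, 12.0, 2.0] [0.0, -0.0, -9.7]
[-10.0, 11.0, 2.0] [0.0, 0.0, -9.8]
-- [0.574 0.338 0.295]
[-0.0, 0.0, 13.0] [0.0, 0.0, 0.0]
[-0.0, 0.0, 14.0] [0.0, 0.0, 0.0]
[-0.0, 0.0, 13.0] [0.0, 0.0, 0.0]
-- [0.591 0.339 0.259]
```

Request:
apply_moves(moves=[{"jaw": 0.5,"offset": [13,6,2],"rot": [0,0,-9.7]},{"jaw": 0.5,"offset": [12,8,2],"rot": [0.1,0.1,-9.8]},{"jaw": 0.5,"offset": [11,11,3],"rot": [0,0,-9.7]},{"jaw": 0.5,"offset": [9,12,2],"rot": [0,0,-9.8]},{"jaw": 0.5,"offset": [6,13,2],"rot": [0,0.1,-9.7]}])

```text
time_s: 14.15
eef_pos: [0.5338, 0.2431, 0.2832]
eef_rot: [0.199, 0.32, 0.923, 0.081]
wrist_force: [-0.3, -0.8, -0.3]
opening: 0.498
grasp_force: 0.0
```

Request:
apply_moves(moves=[{"jaw": 0.5,"offset": [4,14,2],"rot": [0.1,0,-9.8]},{"jaw": 0.5,"offset": [2,15,2],"rot": [0,0,-9.7]},{"jaw": 0.5,"offset": [0,14,2],"rot": [0,0.1,-9.8]},{"jaw": 0.5,"offset": [-4,14,2],"rot": [0,0,-9.7]},{"jaw": 0.5,"offset": [-5,14,3],"rot": [0.1,0.1,-9.8]}])

```text
time_s: 14.78
eef_pos: [0.5626, 0.3111, 0.2859]
eef_rot: [0.213, -0.089, 0.973, -0.01]
wrist_force: [0.1, 0.4, -0.6]
opening: 0.505
grasp_force: 0.0
```

Request:
apply_moves(moves=[{"jaw": 0.5,"offset": [-8,12,2],"rot": [0,0,-9.7]},{"jaw": 0.5,"offset": [-10,11,2],"rot": [0,0,-9.8]},{"jaw": 0.5,"offset": [0,0,13],"rot": [0,0,0]},{"jaw": 0.5,"offset": [0,0,14],"rot": [0,0,0]},{"jaw": 0.5,"offset": [0,0,13],"rot": [0,0,0]}])

```text
time_s: 15.4
eef_pos: [0.591, 0.3376, 0.2489]
eef_rot: [0.207, -0.249, 0.945, -0.045]
wrist_force: [0.2, -0.7, -0.2]
opening: 0.505
grasp_force: 0.0
```

```bash
python3 - <<'E'
from h import *
np.set_printoptions(precision=2,suppress=True)
p,R,o=cur();P,Q=kn(117,.145);print(o["time_s"],o["wrist_force"],o["q"],"tcp seat",SR.T@(p-SO)*1000,"tgt",SR.T@(P-SO)*1000)
print("rot err",np.degrees(Ro.from_matrix(R.T@Q).as_rotvec()))
pic,W=shot("scene",10);a=cv2.resize(pic[70:190,380:500],None,fx=3.3,fy=3.3);pt,Wt=shot("top",10);b=cv2.resize(pt[140:260,90:210],None,fx=3.3,fy=3.3)
cv2.imwrite("pics/c10.png",np.hstack([a,b])[:,:,::-1])
rows(p,R,[(P,Q)],[3])
E
```

```text
15.4 [ 0.22 -0.72 -0.16] [ 0.42  0.17  1.64 -0.19  0.94 -1.59] tcp seat [ 76.55 161.98 172.74] tgt [ 81.24 163.89 145.  ]
rot err [ 0.18 -0.5  -0.09]
[-2.0, -0.0, 9.0] [0.1, -0.2, -0.0]
[-1.0, -0.0, 9.0] [0.0, -0.1, -0.1]
[-2.0, -0.0, 10.0] [0.1, -0.2, 0.0]
-- [0.61 0.34 0.23]
```

View pics/c10.png

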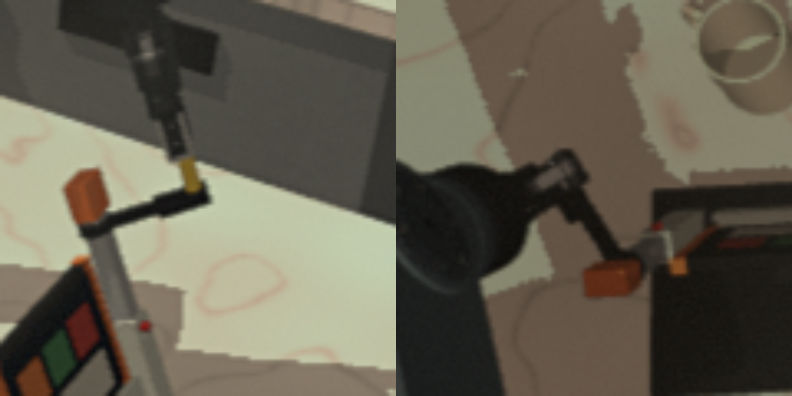

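The left crop shows the fingertips at (180,150) right above the yellow knob at (190,175). The right (top) crop shows the same at (562,172), so I lower the fingers around the knob.

Request:
apply_moves(moves=[{"jaw": 0.5,"offset": [-3,0,6],"rot": [0.1,-0.3,0]},{"jaw": 0.5,"offset": [-2,0,9],"rot": [0,-0.2,0]},{"jaw": 0.5,"offset": [0,0,9],"rot": [0,0,0]},{"jaw": 0.28,"offset": [0,0,0],"rot": [0,0,0]},{"jaw": 0.28,"offset": [0,0,0],"rot": [0,0,0]}])

```text
time_s: 16.12
eef_pos: [0.6052, 0.3414, 0.2308]
eef_rot: [0.212, -0.25, 0.944, -0.045]
wrist_force: [0.1, -0.1, 0.1]
opening: 0.276
grasp_force: 0.0
```

```bash
python3 - <<'E'
from h import *
np.set_printoptions(precision=2,suppress=True)
p,R,o=cur();print(o["time_s"],o["wrist_force"],o["opening"],"tcp seat",SR.T@(p-SO)*1000)
ths=[117-117/15*i for i in range(1,16)]
rows(p,R,[kn(t,.147) for t in ths],[1]*15)
E
```

```text
16.125 [ 0.06 -0.09  0.08] 0.27597465475957994 tcp seat [ 81.9  165.04 150.25]
[2.0, -12.0, 3.0] [0.1, 0.1, 7.8]
-- [0.61 0.33 0.23]
[1.0, -12.0, 0.0] [-0.0, -0.0, 7.8]
-- [0.61 0.32 0.23]
[0.0, -11.0, 0.0] [-0.0, -0.0, 7.8]
-- [0.62 0.31 0.23]
[1.0, -12.0, 0.0] [-0.0, -0.0, 7.8]
-- [0.62 0.3  0.23]
[1.0, -11.0, 0.0] [-0.0, 0.0, 7.8]
-- [0.61 0.28 0.23]
[1.0, -12.0, 0.0] [-0.0, 0.0, 7.8]
-- [0.61 0.27 0.23]
[1.0, -11.0, 0.0] [-0.0, 0.0, 7.8]
-- [0.61 0.26 0.23]
[0.0, -12.0, 0.0] [-0.0, 0.0, 7.8]
-- [0.6  0.25 0.23]
[1.0, -12.0, 0.0] [-0.0, 0.0, 7.8]
-- [0.6  0.24 0.22]
[1.0, -11.0, 0.0] [-0.0, 0.0, 7.8]
-- [0.59 0.23 0.22]
[1.0, -12.0, 0.0] [-0.0, 0.0, 7.8]
-- [0.58 0.23 0.21]
[1.0, -11.0, 0.0] [-0.0, 0.0, 7.8]
-- [0.57 0.22 0.21]
[0.0, -12.0, 0.0] [-0.0, 0.0, 7.8]
-- [0.56 0.22 0.2 ]
[1.0, -11.0, 0.0] [-0.0, 0.0, 7.8]
-- [0.55 0.21 0.2 ]
[1.0, -12.0, 0.0] [-0.0, 0.0, 7.8]
-- [0.54 0.21 0.2 ]
```

Request:
apply_moves(moves=[{"jaw": 0.28,"offset": [2,-12,3],"rot": [0.1,0.1,7.8]},{"jaw": 0.28,"offset": [1,-12,0],"rot": [0,0,7.8]},{"jaw": 0.28,"offset": [0,-11,0],"rot": [0,0,7.8]},{"jaw": 0.28,"offset": [1,-12,0],"rot": [0,0,7.8]},{"jaw": 0.28,"offset": [1,-11,0],"rot": [0,0,7.8]}])

```text
time_s: 16.75
eef_pos: [0.6156, 0.2847, 0.2318]
eef_rot: [0.215, 0.082, 0.973, 0.028]
wrist_force: [0.3, 1.1, -0.7]
opening: 0.279
grasp_force: 0.3
```

Request:
apply_moves(moves=[{"jaw": 0.28,"offset": [1,-12,0],"rot": [0,0,7.8]},{"jaw": 0.28,"offset": [1,-11,0],"rot": [0,0,7.8]},{"jaw": 0.28,"offset": [0,-12,0],"rot": [0,0,7.8]},{"jaw": 0.28,"offset": [1,-12,0],"rot": [0,0,7.8]},{"jaw": 0.28,"offset": [1,-11,0],"rot": [0,0,7.8]}])

```text
time_s: 17.38
eef_pos: [0.5908, 0.2346, 0.2192]
eef_rot: [0.194, 0.402, 0.89, 0.098]
wrist_force: [1.1, -0.6, 0.0]
opening: 0.278
grasp_force: 0.3
```

```bash
python3 - <<'E'
from h import *
np.set_printoptions(precision=2,suppress=True)
p,R,o=cur();print(o["time_s"],o["wrist_force"],o["opening"],"tcp seat",SR.T@(p-SO)*1000)
pic,W=shot("scene",11);cv2.imwrite("pics/c11.png",cv2.resize(pic[70:230,340:500],None,fx=3.5,fy=3.5)[:,:,::-1])
Y=W[box(W,360,470,70,180)&yellow(pic)];print("knob seat",np.median((Y-SO)@SR,axis=0)*1000,len(Y))
rows(p,R,[kn(t,.147) for t in (31,23.3,15.5,7.8,0)],[1]*5)
E
```

```text
17.375 [ 1.1  -0.6   0.02] 0.2779816219750503 tcp seat [ 59.56  59.08 147.93]
knob seat [ 67.32  60.45 152.89] 63
[1.0, -12.0, 1.0] [0.1, 0.1, 7.8]
-- [0.58 0.23 0.21]
[1.0, -12.0, -0.0] [-0.0, -0.0, 7.7]
-- [0.57 0.22 0.21]
[1.0, -11.0, -0.0] [-0.0, -0.0, 7.8]
-- [0.56 0.22 0.2 ]
[1.0, -12.0, -0.0] [-0.0, -0.0, 7.7]
-- [0.55 0.21 0.2 ]
[0.0, -11.0, -0.0] [-0.0, -0.0, 7.8]
-- [0.54 0.21 0.2 ]
```

View pics/c11.png

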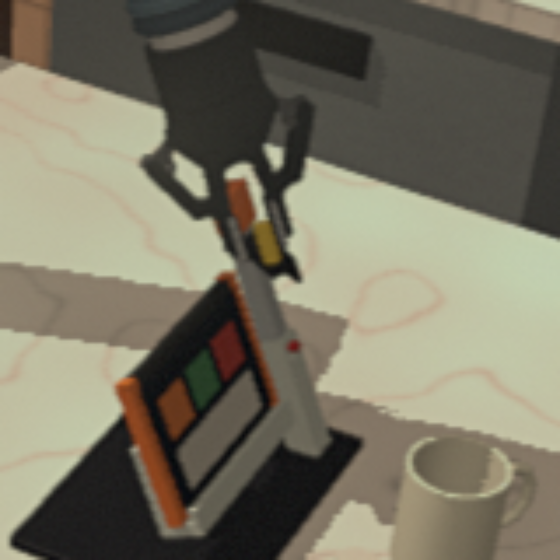

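The crop shows the knob at (268,242) between the fingers, with the keeper arm about two thirds shut. I carry on round the arc.

Request:
apply_moves(moves=[{"jaw": 0.28,"offset": [1,-12,1],"rot": [0.1,0.1,7.8]},{"jaw": 0.28,"offset": [1,-12,0],"rot": [0,0,7.7]},{"jaw": 0.28,"offset": [1,-11,0],"rot": [0,0,7.8]},{"jaw": 0.28,"offset": [1,-12,0],"rot": [0,0,7.7]},{"jaw": 0.28,"offset": [0,-11,0],"rot": [0,0,7.8]}])

```text
time_s: 18.05
eef_pos: [0.5432, 0.2133, 0.1955]
eef_rot: [0.149, 0.674, 0.707, 0.156]
wrist_force: [0.3, 0.2, 0.4]
opening: 0.279
grasp_force: 0.2
```

Request:
apply_moves(moves=[{"jaw": 0.28,"offset": [0,-3,0],"rot": [0,0,0]},{"jaw": 0.28,"offset": [0,-2,0],"rot": [0,0,0]},{"jaw": 0.28,"offset": [0,0,0],"rot": [0,0,0]},{"jaw": 0.28,"offset": [0,0,0],"rot": [0,0,0]},{"jaw": 0.28,"offset": [0,0,0],"rot": [0,0,0]}])

```text
time_s: 18.68
eef_pos: [0.5388, 0.213, 0.1928]
eef_rot: [0.149, 0.673, 0.708, 0.156]
wrist_force: [0.1, -0.1, 1.4]
opening: 0.279
grasp_force: 0.2
```

```bash
python3 - <<'E'
from h import *
np.set_printoptions(precision=2,suppress=True)
p,R,o=cur();print(o["time_s"],o["wrist_force"],o["opening"],"tcp seat",SR.T@(p-SO)*1000,"ang err",np.degrees(Ro.from_matrix(R.T@toolR(SR,0)).as_rotvec()))
E
```

```text
18.675 [ 0.08 -0.13  1.39] 0.2793015338452078 tcp seat [  0.35  39.9  146.42] ang err [-0.12 -0.01  0.25]
```

Request:
apply_moves(moves=[{"jaw": 0.28,"offset": [0,-2,0],"rot": [0,0,0]},{"jaw": 0.28,"offset": [0,0,0],"rot": [0,0,0]},{"jaw": 0.28,"offset": [0,-1,0],"rot": [0,0,0]},{"jaw": 0.28,"offset": [0,0,0],"rot": [0,0,0]},{"jaw": 0.28,"offset": [0,0,0],"rot": [0,0,0]}])

```text
time_s: 19.3
eef_pos: [0.5376, 0.2129, 0.1928]
eef_rot: [0.15, 0.673, 0.707, 0.157]
wrist_force: [8.0, 0.0, -1.7]
opening: 0.277
grasp_force: 3.2
```

Request:
apply_moves(moves=[{"jaw": 0.28,"offset": [0,-1,0],"rot": [0,0,0]},{"jaw": 0.28,"offset": [0,0,0],"rot": [0,0,0]},{"jaw": 0.28,"offset": [0,0,0],"rot": [0,0,0]},{"jaw": 0.28,"offset": [0,3,0],"rot": [0,0,0]},{"jaw": 0.5,"offset": [0,3,0],"rot": [0,0,0]}])

```text
time_s: 19.92
eef_pos: [0.54, 0.213, 0.1932]
eef_rot: [0.149, 0.673, 0.708, 0.155]
wrist_force: [0.9, -0.6, 0.3]
opening: 0.481
grasp_force: 0.0
```

Request:
apply_moves(moves=[{"jaw": 0.5,"offset": [0,0,0],"rot": [0,0,0]},{"jaw": 0.5,"offset": [0,0,-20],"rot": [0,0,0]},{"jaw": 0.5,"offset": [0,0,-40],"rot": [0,0,0]},{"jaw": 0.5,"offset": [0,0,-50],"rot": [0,0,0]},{"jaw": 0.5,"offset": [0,0,-30],"rot": [0,0,0]}])

```text
time_s: 20.55
eef_pos: [0.481, 0.2105, 0.3229]
eef_rot: [0.149, 0.673, 0.708, 0.156]
wrist_force: [0.4, -0.7, -0.4]
opening: 0.5
grasp_force: 0.0
```

```bash
python3 - <<'E'
from h import *
np.set_printoptions(precision=2,suppress=True)
p,R,o=cur();print(o["time_s"],o["wrist_force"],"tcp seat",SR.T@(p-SO)*1000)
pic,W=shot("scene",12);a=cv2.resize(pic[90:230,350:490],None,fx=2.8,fy=2.8);pt,Wt=shot("top",12);b=cv2.resize(pt[150:290,120:260],None,fx=2.8,fy=2.8)
cv2.imwrite("pics/c12.png",np.hstack([a,b])[:,:,::-1])
X=(W-SO)@SR*1000
Y=X[box(W,350,470,70,180)&yellow(pic)&(X[...,2]>130)];print("knob seat",np.median(Y,axis=0),len(Y))
m=np.isfinite(W[...,0])&(X[...,0]>-8)&(X[...,0]<24)&(abs(X[...,1])<97)&(X[...,2]>14)&(X[...,2]<123)&box(W,340,420,90,235)
print(m.sum(),np.percentile(X[m],[1,50,99],axis=0))
H=X[box(W,390,455,80,165)&orange(pic)&(X[...,1]>105)&(W[...,2]>.15)]/1000;f=lambda v:sdf(H-v,np.array([.011,.017,.018]))
r=least_squares(f,[.006,.125,.155],loss="soft_l1",f_scale=.002);print("head seat",r.x*1000,len(H))
E
```

```text
20.55 [ 0.39 -0.67 -0.42] tcp seat [  2.98  40.04 288.74]
knob seat [  9.25  35.65 154.61] 44
1685 [[ -3.5  -91.33  15.67]
 [ 13.69 -15.36  69.46]
 [ 20.19  91.25 121.81]]
head seat [  5.12 125.18 160.3 ] 123
```

View pics/c12.png

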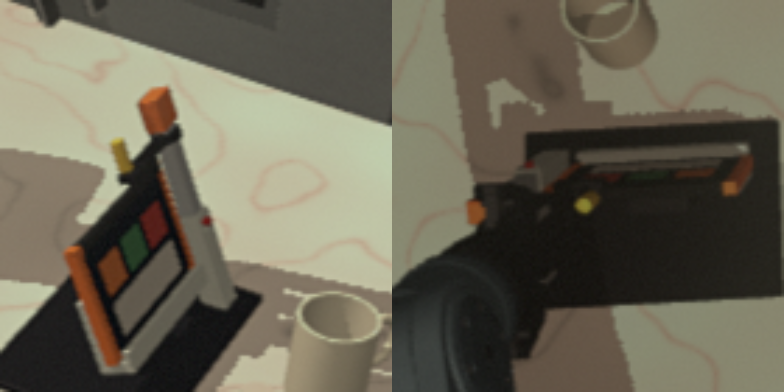

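The keeper arm lies over the tablet's top edge, with the knob at left (122,155) and right (585,205), about 1° from shut within noise. It stopped hard against its end stop. The tablet is centred, with its screen outwards. The button shows at (207,222), and the mug has not moved. Handing in.

```bash
python3 -c "
from bench import ctrl
print(ctrl.hand_in())"
```

```text
the job is handed in; nothing more can be done
None
```

The job is handed in at about 21 s: the mast is pulled out with the red button showing, the tablet sits centred on the ledge with its screen outwards, the keeper arm is shut against its stop, and the mug, soap bottle and jar were not touched. The hand-in gave no verdict.

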